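# Prove the safety switch and stack wedge ingots on the drying plate

### The job

Get the drying plate ready for its run: while it is still empty, press the safety switch's test button and keep it in until the lever has dropped, then lift the lever back up so that it stays. Then stack every ingot from the mat in one column centred on the plate: the first pair lengthwise of the plate, one upon the other with the upper turned end for end (thick end over thin end) so that the pair's top is level, the next pair crosswise to it, the third lengthwise again; an odd last ingot simply starts its own layer. Something may be knocked while you work, so put right what has shifted, let go of everything, and leave the bottle, box and beaker where they stand.

Things in the scene. Friction and masses are not known exactly. Their poses are not given: they have to be found in the camera images.
- ingot1_c (a point): cast aluminium ingot, 0.33 kg: 110 mm long (x, towards the thick end), 44 mm wide (y), upright sides, flat base; the upper face slopes from 30 mm thick at the +x end to 20 mm at -x (0.091 rad); a thin dark cast line crosses it 15 mm from the thick end. Point: its centre, 12.5 mm above the base; z: normal of the base. All start base down on the mat; ingots 1 to 4 may be absent (4 to 6 are there in all)
- ingot1_up (a point): middle of that ingot's sloped upper face, 25 mm above its base; z is the normal of the sloped face, x runs along it to the thick end
- ingot2_c (a point): another such ingot, the same in every way; may be absent
- ingot2_up (a point): middle of that ingot's sloped upper face, 25 mm above its base; z is the normal of the sloped face, x runs along it to the thick end
- ingot3_c (a point): another such ingot, the same in every way; may be absent
- ingot3_up (a point): middle of that ingot's sloped upper face, 25 mm above its base; z is the normal of the sloped face, x runs along it to the thick end
- ingot4_c (a point): another such ingot, the same in every way; may be absent
- ingot4_up (a point): middle of that ingot's sloped upper face, 25 mm above its base; z is the normal of the sloped face, x runs along it to the thick end
- ingot5_c (a point): another such ingot, the same in every way; always there; it may get knocked
- ingot5_up (a point): middle of that ingot's sloped upper face, 25 mm above its base; z is the normal of the sloped face, x runs along it to the thick end
- ingot6_c (a point): another such ingot, the same in every way; always there; it may get knocked
- ingot6_up (a point): middle of that ingot's sloped upper face, 25 mm above its base; z is the normal of the sloped face, x runs along it to the thick end
- mat: fixed black rubber mat on the bench, 300 (x) x 360 (y) x 3 mm, on which the ingots start; origin under its centre
- plate_mid (a point): middle of the level top face of the fixed drying plate, 48 mm above the bench; the steel face is 170 mm long (x) by 130 mm wide (y) on a white housing 190 x 140 mm with a black knob at its -x end; z up
- test_top (a point): centre of the top of the safety switch's test button, a white disc of radius 12 mm on the higher part (85 mm tall, its top 60 mm wide) of the white switch box; the point is 103 mm above the bench when not pressed and goes straight down
- test (a joint): travel of the spring test button (m): 0 out, 0.006 fully in; fully in takes about 5 N; 3 mm or more tips the lever over
- lever (a joint): reset lever (rad): 0 up, leaning 0.25 rad behind upright, where it stays by its own weight; 1.6 dropped forward, 0.22 rad above level. Swings freely on a level hinge and falls to one stop or the other; balance is at 0.25. It stands next to the button, on the box's lower part, whose top is 42 mm above the bench
- lever_bar (a point): middle of the lever's black cross bar, a round bar 13 mm thick and 26 mm long along the hinge's axis, at the end of a thin 75 mm arm; the bar is free on all sides
- lever_hinge (a point): fixed point on the lever's hinge axis, 60 mm above the bench; its y axis is the hinge axis, and its -x axis is the way the lever drops, out over the front of the box, whose front face is 55 mm from here; the button is 66 mm off towards -y and 12 mm towards -x; joint value q puts the bar at x = 0.075 sin(0.25 - q), z = 0.075 cos(0.25 - q) from this point
- reagent: bystander: white bottle with blue cap, 60 mm across and 130 mm tall; origin under its centre
- tipbox: bystander: blue box with clear lid, 80 x 120 x 70 mm; origin under its centre
- beaker: bystander: glass beaker, 70 mm across and 85 mm tall; origin under its centre
Things that resemble listed ones, but are neither listed nor needed, are in the scene too. What is shaped like the part that bears ingot4_c but yellow is not meant. What is shaped like the part that bears ingot6_c but green is not meant.

How it is judged:
On the way, in this order (a step that is already met when the one before it is completed fails the run):
1. the test button is held in while the lever lies dropped (value of joint test above 0.0025 m and value of joint lever above 1.3 rad), for 0.05 s.
2. the lever is back up and the button is out (value of joint lever below 0.12 rad and value of joint test below 0.0015 m), for 0.3 s.
3. a first ingot lies on the plate (((horizontal distance between ingot1_c and plate_mid below 0.04 m and z of ingot1_c in the frame of plate_mid below 0.03 m and linear speed of ingot1 below 0.02 m/s) or (horizontal distance between ingot2_c and plate_mid below 0.04 m and z of ingot2_c in the frame of plate_mid below 0.03 m and linear speed of ingot2 below 0.02 m/s) or (horizontal distance between ingot3_c and plate_mid below 0.04 m and z of ingot3_c in the frame of plate_mid below 0.03 m and linear speed of ingot3 below 0.02 m/s) or (horizontal distance between ingot4_c and plate_mid below 0.04 m and z of ingot4_c in the frame of plate_mid below 0.03 m and linear speed of ingot4 below 0.02 m/s) or (horizontal distance between ingot5_c and plate_mid below 0.04 m and z of ingot5_c in the frame of plate_mid below 0.03 m and linear speed of ingot5 below 0.02 m/s) or (horizontal distance between ingot6_c and plate_mid below 0.04 m and z of ingot6_c in the frame of plate_mid below 0.03 m and linear speed of ingot6 below 0.02 m/s))), for 0.2 s.
At the end, for the whole second after the job is handed in: every ingot lies still in one column within 18 mm of the plate's middle, each with one broad face level to 0.035 rad; 1st and 3rd pairs along the plate, 2nd across, to 0.2 rad; lever up (under 0.12 rad), button out (all of step 2 and horizontal distance between each of ingot1_c, ingot2_c, ingot3_c, ingot4_c, ingot5_c, ingot6_c and plate_mid below 0.018 m and angle between the z axis of any of ingot1_c, ingot1_up and the z axis of plate_mid, either way round below 0.035 rad and ((z of ingot1_c in the frame of plate_mid between 0.005 and 0.047 m and angle between the x axis of ingot1_c and the x axis of plate_mid, either way round below 0.2 rad) or (z of ingot1_c in the frame of plate_mid between 0.053 and 0.097 m and angle between the x axis of ingot1_c and the y axis of plate_mid, either way round below 0.2 rad) or (z of ingot1_c in the frame of plate_mid between 0.103 and 0.147 m and angle between the x axis of ingot1_c and the x axis of plate_mid, either way round below 0.2 rad)) and linear speed of each of ingot1, ingot2, ingot3, ingot4, ingot5, ingot6 below 0.02 m/s and angle between the z axis of any of ingot2_c, ingot2_up and the z axis of plate_mid, either way round below 0.035 rad and ((z of ingot2_c in the frame of plate_mid between 0.005 and 0.047 m and angle between the x axis of ingot2_c and the x axis of plate_mid, either way round below 0.2 rad) or (z of ingot2_c in the frame of plate_mid between 0.053 and 0.097 m and angle between the x axis of ingot2_c and the y axis of plate_mid, either way round below 0.2 rad) or (z of ingot2_c in the frame of plate_mid between 0.103 and 0.147 m and angle between the x axis of ingot2_c and the x axis of plate_mid, either way round below 0.2 rad)) and angle between the z axis of any of ingot3_c, ingot3_up and the z axis of plate_mid, either way round below 0.035 rad and ((z of ingot3_c in the frame of plate_mid between 0.005 and 0.047 m and angle between the x axis of ingot3_c and the x axis of plate_mid, either way round below 0.2 rad) or (z of ingot3_c in the frame of plate_mid between 0.053 and 0.097 m and angle between the x axis of ingot3_c and the y axis of plate_mid, either way round below 0.2 rad) or (z of ingot3_c in the frame of plate_mid between 0.103 and 0.147 m and angle between the x axis of ingot3_c and the x axis of plate_mid, either way round below 0.2 rad)) and angle between the z axis of any of ingot4_c, ingot4_up and the z axis of plate_mid, either way round below 0.035 rad and ((z of ingot4_c in the frame of plate_mid between 0.005 and 0.047 m and angle between the x axis of ingot4_c and the x axis of plate_mid, either way round below 0.2 rad) or (z of ingot4_c in the frame of plate_mid between 0.053 and 0.097 m and angle between the x axis of ingot4_c and the y axis of plate_mid, either way round below 0.2 rad) or (z of ingot4_c in the frame of plate_mid between 0.103 and 0.147 m and angle between the x axis of ingot4_c and the x axis of plate_mid, either way round below 0.2 rad)) and angle between the z axis of any of ingot5_c, ingot5_up and the z axis of plate_mid, either way round below 0.035 rad and ((z of ingot5_c in the frame of plate_mid between 0.005 and 0.047 m and angle between the x axis of ingot5_c and the x axis of plate_mid, either way round below 0.2 rad) or (z of ingot5_c in the frame of plate_mid between 0.053 and 0.097 m and angle between the x axis of ingot5_c and the y axis of plate_mid, either way round below 0.2 rad) or (z of ingot5_c in the frame of plate_mid between 0.103 and 0.147 m and angle between the x axis of ingot5_c and the x axis of plate_mid, either way round below 0.2 rad)) and angle between the z axis of any of ingot6_c, ingot6_up and the z axis of plate_mid, either way round below 0.035 rad and ((z of ingot6_c in the frame of plate_mid between 0.005 and 0.047 m and angle between the x axis of ingot6_c and the x axis of plate_mid, either way round below 0.2 rad) or (z of ingot6_c in the frame of plate_mid between 0.053 and 0.097 m and angle between the x axis of ingot6_c and the y axis of plate_mid, either way round below 0.2 rad) or (z of ingot6_c in the frame of plate_mid between 0.103 and 0.147 m and angle between the x axis of ingot6_c and the x axis of plate_mid, either way round below 0.2 rad))); the robot touches nothing.
It fails at once if the reagent is moved more than 40 mm or tipped (distance of reagent from where it was at the start of the episode above 0.04 m or angle between reagent's own z axis and vertical above 0.4 rad).
It fails at once if the tipbox is moved more than 40 mm or tipped (distance of tipbox from where it was at the start of the episode above 0.04 m or angle between tipbox's own z axis and vertical above 0.4 rad).
It fails at once if the beaker is moved more than 40 mm or tipped (distance of beaker from where it was at the start of the episode above 0.04 m or angle between beaker's own z axis and vertical above 0.4 rad).
Of ingot1, ingot2, ingot3, ingot4 only 2 to 4 are there at a start; the rules pass over those that are not, and their reading is None.
At some moment in a run one of ingot5, ingot6 may be knocked a few centimetres aside while the robot is not near it.
It also fails if it takes over 210 s, if anything falls off the work surface, if the arm or the gripper's body presses on something with over 40 N, if the wrist force passes 120 N, or if a joint passes its speed limit or range.

### The arm

A 6-joint arm with a two-finger parallel gripper is mounted at the origin on the work surface. World frame = base frame: x ahead of the robot, y to its left, z up, the work surface at z = 0. Lengths are in m, angles in rad, forces in N, time in s.
With the tool pointing down it reaches from about 0.35 to 1 m from the base axis. Payload 7.1 kg.
Tool frame: the origin (TCP) lies between the finger pads; the fingertips stand 22 mm ahead of it and the grasp point (between the pads) lies 3 mm ahead of it; x points along the fingers, y is the direction in which the jaws open and shut, and the axes are right-handed (so a half turn about x gives the same grasp; the last joint's range is limited). The gripper opens to 85 mm and grips with 20 to 120 N. Pads are 22 mm wide; open, the fingers measure 114 mm over their backs; the gripper's body (76 mm by 85 mm) begins 54 mm behind the grasp point. The pads swing forward as they close: fully open they stand 13 mm farther back than shut.
Start: joints at [1.305, 0.423, 1.63, -0, 1.089, -0.019], TCP at [0.153, 0.606, 0.253] pointing down, gripper open.
Joint ranges: [-3, 3], [-0.9, 2.11], [0.09, 2.58], [-1.31, 4.45], [0.11, 2.69], [-2.54, 2.54]. Speed limits (rad/s): [2.39, 2.39, 3.01, 3.14, 3.14, 3.14].

### API

Orientations are given as a rotation vector (axis times angle).
In Python, from rig import manip gives the robot as it stands. The module is installed in compiled form; this text tells all that it offers. Calls block until the motion is done:
- manip.move_to(position, orientation): joint-space move of the TCP to a pose.
- manip.servo_line(position, orientation=None, rate=0.15): straight line of the TCP; orientation=None keeps the orientation; rate is the mean speed in m/s.
- manip.set_joints(angles): joint-space move.
- manip.command_gripper(opening, f_grip=None): finger opening in m; f_grip is the grip in N (None keeps the last); returns when the fingers have stopped.
- manip.hold(seconds).
- manip.solve_ik(position, orientation): joint angles nearest the present ones, or None.
- manip.camera(name): name is "scene" or "top"; returns a dict with "image" (420x560x3 uint8, red, green, blue), "fx", "fy", "cx", "cy" (pixels), "k1" (the pictures are not rectified: a ray, as slopes to the right and down, at radius r is drawn at 1 + k1 r^2 times it, then the intrinsics apply), "cam_to_world" (4x4, takes a point from camera to world coordinates). Camera axes: x right, y down, z forward; pixel columns grow to the right and rows downward; lengths in m; the calibration is good to about 2 mm. A picture is of the moment at which its call begins. There is no depth.
A pose or a line that the arm cannot do raises manip.IKError and nothing moves.
- manip.sign_off(): hands the job in, once; it reports no verdict.
Readings, each from a call of its own:
- manip.get_time(): time.
- manip.get_joint_positions(): joint angles.
- manip.get_joint_vel(): joint speeds.
- manip.get_tau(): joint torques, N m.
- manip.get_position(): TCP position.
- manip.get_ee_rot(): TCP orientation.
- manip.get_contact_force(): force on the tool from outside, world axes, zero at the start.
- manip.get_torque(): the same for the moment, N m.
- manip.get_width(): finger opening in m.
Only numpy, scipy, OpenCV 4.12 (cv2) and the standard library are available. Lean on these libraries where they do the work, as an engineer would, in place of code of your own. Each camera call takes 0.05 s, during which the arm holds its last target.

## Working session

There is one attempt and no reset: what is moved stays moved. The work goes in short steps, each a Python script; the robot and the scene stay as the last script left them, time stands still between calls to the robot, and variables do not carry over. Pictures are saved under pics/ and viewed, and the job is handed in when it is done.

```bash
ls -la; mkdir -p pics; python3 - <<'E'
from rig import manip
import cv2,numpy as np
np.set_printoptions(precision=4,suppress=True)
for n in ("scene","top"):
    c=manip.camera(n)
    cv2.imwrite(f"pics/{n}0.png",cv2.cvtColor(c["image"],cv2.COLOR_RGB2BGR))
    print(n,c["fx"],c["fy"],c["cx"],c["cy"],c["k1"]);print(c["cam_to_world"])
print(manip.get_time(),manip.get_position(),manip.get_ee_rot(),manip.get_width(),manip.get_contact_force())
E
```

```text
total 12
drwxr-xr-x  3 agent agent 4096 Dec  7 13:22 .
drwxr-xr-x 23 root  root  4096 Dec  7 13:22 ..
drwxr-xr-x  2 agent agent 4096 Dec  7 13:22 pics
scene 391.86791272968736 391.86791272968736 278.49332038225344 206.67351980584547 -0.057136578384349344
[[-0.1157  0.6903 -0.7142  1.3792]
 [ 0.9933  0.0823 -0.0814  0.1821]
 [ 0.0026 -0.7188 -0.6952  0.8495]
 [ 0.      0.      0.      1.    ]]
top 532.297250658899 532.297250658899 280.29129608203857 209.43927115263452 0.01205215256036082
[[ 0.0195 -0.992   0.1245  0.4238]
 [-0.9997 -0.0173  0.0193  0.0677]
 [-0.017  -0.1249 -0.992   1.5007]
 [ 0.      0.      0.      1.    ]]
0.1 [0.1525 0.6056 0.2526] [ 0.1927  1.5623 -0.1949] 0.08562347836197605 [-0.5899 -1.4186 -0.3503]
```

View pics/scene0.png

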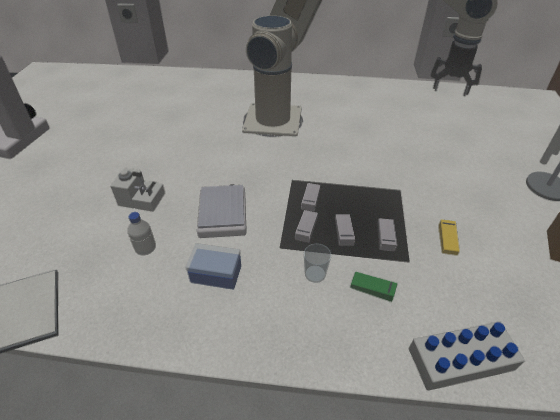

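View pics/top0.png

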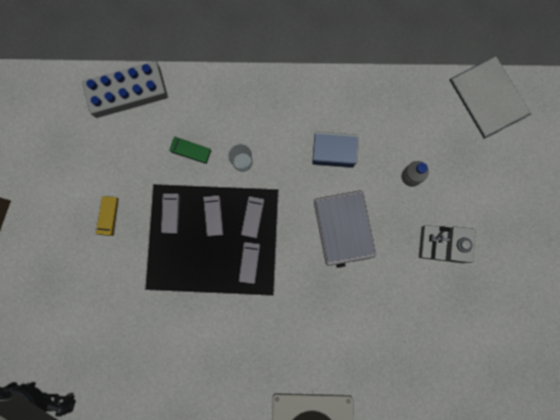

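```bash
python3 - <<'E'
import cv2,numpy as np
s=cv2.imread("pics/scene0.png");t=cv2.imread("pics/top0.png")
a=cv2.resize(s[150:240,95:265],None,fx=4.6,fy=4.6,interpolation=cv2.INTER_CUBIC)[:,:790]
cv2.imwrite("pics/c1.png",a)
b=cv2.resize(t[180:300,300:490],None,fx=4.2,fy=4.2,interpolation=cv2.INTER_CUBIC)
cv2.imwrite("pics/c2.png",b)
b=cv2.resize(t[175:305,135:290],None,fx=4.5,fy=4.5,interpolation=cv2.INTER_CUBIC)
cv2.imwrite("pics/c3.png",b)
E
```

```text
(no output)
```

View pics/c1.png

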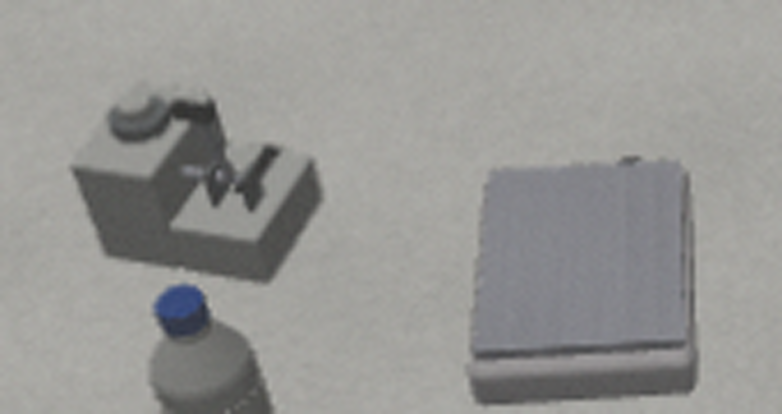

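View pics/c2.png

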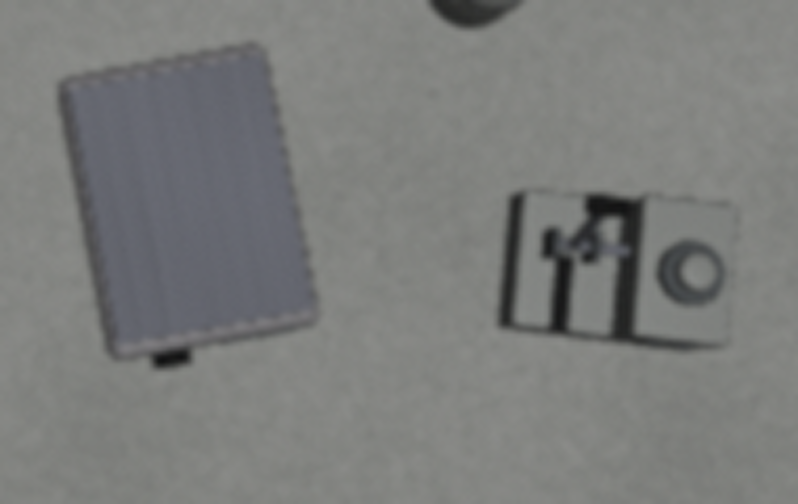

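View pics/c3.png

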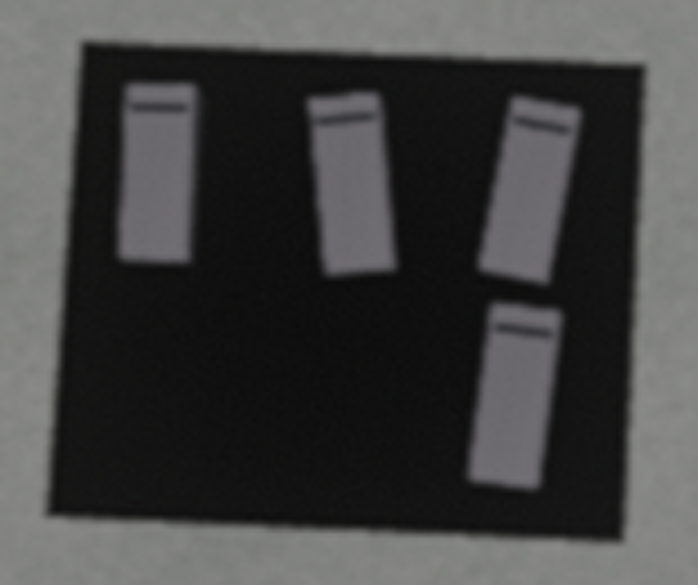

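```bash
cat > h.py <<'E'
import numpy as np,cv2
from scipy.spatial.transform import Rotation as R
np.set_printoptions(precision=4,suppress=True)
def K(c): return np.array([[c["fx"],0,c["cx"]],[0,c["fy"],c["cy"]],[0,0,1.]])
def D(c): return np.array([c["k1"],0,0,0,0.])
def rays(c,px):
    px=np.asarray(px,float).reshape(-1,1,2)
    u=cv2.undistortPoints(px,K(c),D(c)).reshape(-1,2)
    T=c["cam_to_world"]; d=np.c_[u,np.ones(len(u))]@T[:3,:3].T
    return T[:3,3],d/np.linalg.norm(d,axis=1,keepdims=True)
def onplane(c,px,z):
    o,d=rays(c,px); return o+d*((z-o[2])/d[:,2])[:,None]
def tri(c1,p1,c2,p2):
    o1,d1=rays(c1,p1);o2,d2=rays(c2,p2);out=[]
    for a,b in zip(d1,d2):
        A=np.c_[a,-b];s=np.linalg.lstsq(A,o2-o1,rcond=None)[0]
        q1=o1+a*s[0];q2=o2+b*s[1];out.append(np.r_[(q1+q2)/2,np.linalg.norm(q1-q2)])
    return np.array(out)
def proj(c,P):
    T=np.linalg.inv(c["cam_to_world"]);r,_=cv2.Rodrigues(T[:3,:3])
    return cv2.projectPoints(np.asarray(P,float).reshape(-1,1,3),r,T[:3,3],K(c),D(c))[0].reshape(-1,2)
def save(c,name,box=None,f=1):
    im=cv2.cvtColor(c["image"],cv2.COLOR_RGB2BGR)
    if box: x0,y0,x1,y1=box; im=im[y0:y1,x0:x1]
    cv2.imwrite(f"pics/{name}.png",cv2.resize(im,None,fx=f,fy=f,interpolation=cv2.INTER_CUBIC))
E
python3 - <<'E'
from h import *
from rig import manip
s=manip.camera("scene");t=manip.camera("top")
import pickle;pickle.dump((s,t),open("c0.pkl","wb"))
save(s,"s_mat",(275,175,415,262),5.5)
# intensity values along ingots
g=cv2.cvtColor(t["image"],cv2.COLOR_RGB2GRAY)
print(g[213,155:190]); print(g[185:240,170])
E
```

```text
[ 19  21  20  19  19  21  35  69  99 106 105 107 106 105 106 106 107 107
 108 108 105 100  80  50  27  21  18  17  18  18  17  17  17  19  16]
[ 65  23  18  21  21  19  18  23  57  94 108 107  92  62  67  96 106 106
 107 107 106 106 106 107 106 106 106 107 106 107 107 108 108 107 108 108
 108 107 108 108 108 109 109 109 109 110 108  93  53  22  15  17  18  17
  18]
```

View pics/s_mat.png

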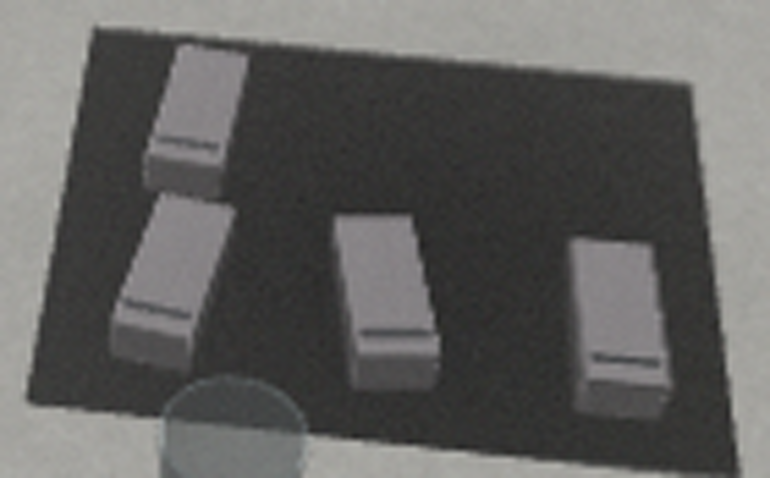

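```bash
cat >> h.py <<'E'
def ingots(t,zmat=0.003,box=None,thr=60,verbose=True):
    """top view: list of dict(center xy of top face middle, yaw toward thick end, dims)"""
    g=cv2.cvtColor(t["image"],cv2.COLOR_RGB2GRAY); hsv=cv2.cvtColor(t["image"],cv2.COLOR_RGB2HSV)
    # mat region: dark hull
    corners=MATPX if box is None else box
    m=np.zeros_like(g);cv2.fillConvexPoly(m,np.int32(corners),255)
    b=((g>thr)&(m>0)).astype(np.uint8)*255
    b=cv2.morphologyEx(b,cv2.MORPH_CLOSE,np.ones((5,5),np.uint8))
    res=[]
    for k in cv2.findContours(b,cv2.RETR_EXTERNAL,cv2.CHAIN_APPROX_NONE)[0]:
        if cv2.contourArea(k)<200: continue
        w=onplane(t,k.reshape(-1,2),zmat+0.025)[:,:2]
        (c,d,a)=cv2.minAreaRect((w*1000).astype(np.float32))
        a=np.radians(a)
        if d[0]<d[1]: a+=np.pi/2
        ax=np.array([np.cos(a),np.sin(a)]);c=np.array(c)/1000
        # cast line: darkest of mean across +-40mm
        e=[]
        for s in (1,-1):
            pts=[np.r_[c+s*ax*0.040+np.array([-ax[1],ax[0]])*v,zmat+0.0286] for v in np.linspace(-.012,.012,9)]
            pr=proj(t,pts);e.append(cv2.remap(g,pr[:,0].astype(np.float32),pr[:,1].astype(np.float32),cv2.INTER_LINEAR).mean())
        if e[1]<e[0]: ax=-ax
        res.append(dict(c=c,yaw=np.arctan2(ax[1],ax[0]),dims=sorted(d),contrast=e,px=k.reshape(-1,2).mean(0)))
    return res
MATPX=[(156,189),(274,193),(270,290),(150,286)]
E
python3 - <<'E'
from h import *
import pickle;s,t=pickle.load(open("c0.pkl","rb"))
for r in ingots(t): print(r)
# mat corners top view
print(onplane(t,[(152,184.5),(278.5,189),(274,295),(146,290)],0.003))
gs=cv2.cvtColor(s["image"],cv2.COLOR_RGB2GRAY)
gt=cv2.cvtColor(t["image"],cv2.COLOR_RGB2GRAY)
# cast lines via blackhat in both
def lines(g,roi,zfun):
    bh=cv2.morphologyEx(g,cv2.MORPH_BLACKHAT,np.ones((5,5),np.uint8)); 
    x0,y0,x1,y1=roi; out=[]
    b=(bh>14).astype(np.uint8)
    n,l,st,ce=cv2.connectedComponentsWithStats(b)
    for i in range(1,n):
        if x0<ce[i][0]<x1 and y0<ce[i][1]<y1 and st[i][4]>=8:
            ys,xs=np.where(l==i);w=bh[ys,xs].astype(float);out.append((np.average(xs,weights=w),np.average(ys,weights=w),st[i][4],st[i][2],st[i][3]))
    return out
print("scene");[print(np.round(o,1)) for o in lines(gs,(285,180,410,256),0)]
print("top");[print(np.round(o,1)) for o in lines(gt,(152,188,276,292),0)]
E
```

```text
{'c': array([0.4601, 0.1801]), 'yaw': np.float64(-0.10448752747260506), 'dims': [44.8071403503418, 110.14715576171875], 'contrast': [np.float64(109.22222222222223), np.float64(62.111111111111114)], 'px': array([248.8942, 262.5096])}
{'c': array([0.5873, 0.1743]), 'yaw': np.float64(-0.17233648309039007), 'dims': [44.52348327636719, 110.98849487304688], 'contrast': [np.float64(108.55555555555556), np.float64(63.333333333333336)], 'px': array([252.3204, 216.767 ])}
{'c': array([0.5891, 0.2848]), 'yaw': np.float64(0.1264528390575229), 'dims': [44.91554260253906, 110.92354583740234], 'contrast': [np.float64(63.44444444444444), np.float64(108.11111111111111)], 'px': array([212.7788, 215.4615])}
{'c': array([0.5949, 0.4059]), 'yaw': np.float64(0.004260491562320814), 'dims': [45.20710372924805, 110.23219299316406], 'contrast': [np.float64(64.33333333333333), np.float64(108.55555555555556)], 'px': array([169.4423, 212.9712])}
[[0.6774 0.4655 0.003 ]
 [0.6704 0.1031 0.003 ]
 [0.3718 0.1096 0.003 ]
 [0.3786 0.4673 0.003 ]]
scene
[313.  182.6  38.   16.    5. ]
[309.1 200.6  18.   12.    3. ]
[303.  230.7  24.   13.    4. ]
[346.3 235.2  34.   14.    3. ]
[388.2 240.   25.   13.    3. ]
[308.9 243.3  12.    6.    4. ]
top
[169.9 198.4  29.   13.    3. ]
[211.2 200.9  33.   14.    3. ]
[254.9 202.4  35.   13.    4. ]
[251.7 239.7  38.   12.    5. ]
[251.  248.1  35.   13.    4. ]
```

```bash
python3 - <<'E'
from h import *
import pickle;s,t=pickle.load(open("c0.pkl","rb"))
print("lines",tri(t,[(169.9,198.4),(211.2,200.9),(254.9,202.4),(251,248.1)],s,[(388.2,240),(346.3,235.2),(303,230.7),(309.1,200.6)]))
save(s,"s_plate",(190,175,255,240),9)
save(t,"t_plate",(305,180,385,275),6)
save(s,"s_sw",(105,160,170,215),9)
save(t,"t_sw",(412,215,482,270),9)
E
```

```text
lines [[0.634  0.4051 0.0307 0.0016]
 [0.6291 0.2891 0.0302 0.0016]
 [0.6269 0.1669 0.0309 0.0011]
 [0.4994 0.1756 0.0297 0.0009]]
```

View pics/s_plate.png

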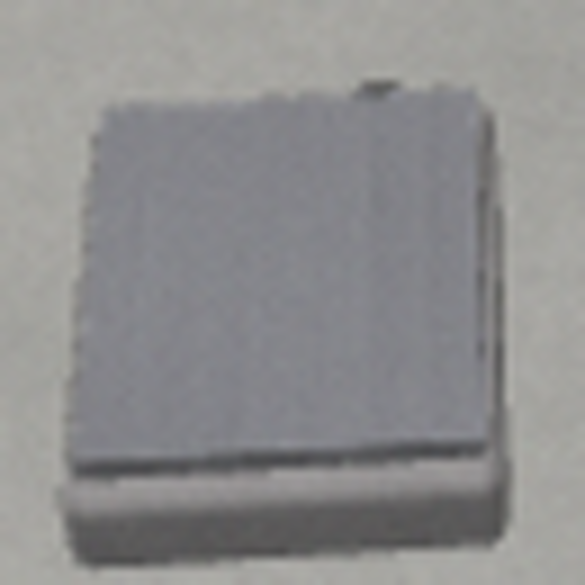

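View pics/t_plate.png

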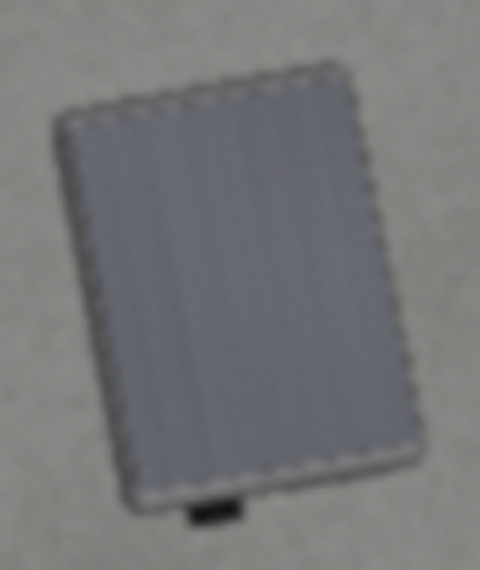

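View pics/s_sw.png

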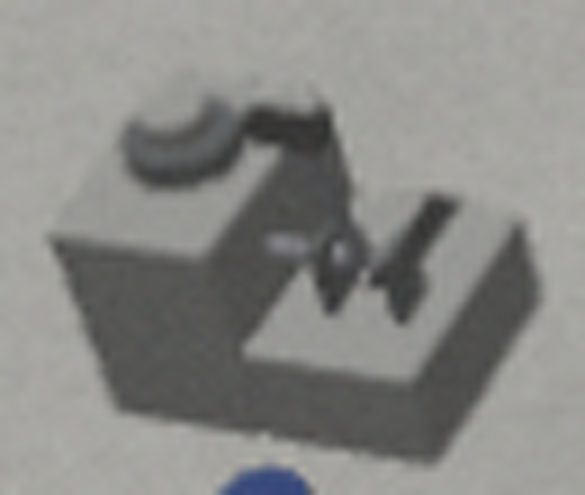

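View pics/t_sw.png

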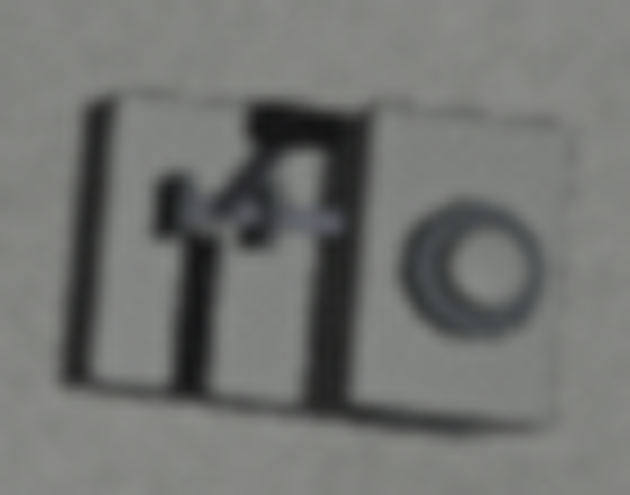

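```bash
python3 - <<'E'
from h import *
import pickle;s,t=pickle.load(open("c0.pkl","rb"))
f=lambda x,y:(412+(x+.5)/9-.5,215+(y+.5)/9-.5)
b=onplane(t,[f(492,268)],0.103)[0];print("btn",b,"scene px",proj(s,[b]), (proj(s,[b])-[105,160])*9)
# box edges
fr=onplane(t,[f(88,383),f(310,408)],0.042);fh=onplane(t,[f(350,405),f(550,423)],0.085);bk=onplane(t,[f(375,105),f(570,122)],0.085);sd=onplane(t,[f(118,98),f(90,380)],0.042);sm=onplane(t,[f(375,105),f(348,402)],0.085)
for n,e in (("front lo",fr),("front hi",fh),("back hi",bk),("side lo",sd),("side mid",sm)):
    d=e[1]-e[0];print(n,e[0],e[1],"len",np.linalg.norm(d),"ang",np.degrees(np.arctan2(d[1],d[0])))
ang=np.radians(float(np.mean([np.degrees(np.arctan2(*(e[1]-e[0])[[1,0]])) for e in (fr,fh,bk)]))+90)
print("yaw",np.degrees(ang))
# plate
f2=lambda x,y:(305+(x+.5)/6-.5,180+(y+.5)/6-.5)
pl=onplane(t,[f2(75,125),f2(347,78),f2(412,452),f2(140,490)],0.048);print(pl,pl.mean(0))
for i in range(4):
    d=pl[(i+1)%4]-pl[i];print(np.linalg.norm(d),np.degrees(np.arctan2(d[1],d[0])))
# scene corners of plate
f3=lambda x,y:(190+(x+.5)/9-.5,175+(y+.5)/9-.5)
sp=[f3(76,465),f3(490,443),f3(476,95),f3(108,108)]
tp=[f2(347,78),f2(75,125),f2(140,490),f2(412,452)]
T=tri(t,tp,s,sp);print(T,T.mean(0))
E
```

```text
btn [ 0.5161 -0.3914  0.103 ] scene px [[123.6147 171.7399]] [[167.5325 105.6591]]
front lo [ 0.4831 -0.2897  0.042 ] [ 0.4769 -0.356   0.042 ] len 0.06666004276103447 ang -95.34510450288984
front hi [ 0.4764 -0.3552  0.085 ] [ 0.4723 -0.413   0.085 ] len 0.05796473554327847 ang -94.04670677899726
back hi [ 0.5646 -0.3643  0.085 ] [ 0.5607 -0.4211  0.085 ] len 0.05694477855102436 ang -94.01545440994761
side lo [ 0.5696 -0.2999  0.042 ] [ 0.484  -0.2903  0.042 ] len 0.08620632489196974 ang 173.5793976821945
side mid [ 0.5646 -0.3643  0.085 ] [ 0.4773 -0.3546  0.085 ] len 0.08791677754768717 ang 173.67632458434775
yaw -4.469088563944908
[[ 0.633  -0.0049  0.048 ]
 [ 0.6569 -0.1293  0.048 ]
 [ 0.4862 -0.1586  0.048 ]
 [ 0.4668 -0.036   0.048 ]] [ 0.5607 -0.0822  0.048 ]
0.12670827031172754 -79.12022397590937
0.17313061234510088 -170.2462381281986
0.12413634366422215 99.02881933046214
0.1690893497330725 10.620365881790098
[[ 0.6573 -0.129   0.0441  0.0017]
 [ 0.6331 -0.003   0.0446  0.0041]
 [ 0.4669 -0.0363  0.0427  0.0003]
 [ 0.4869 -0.1613  0.0411  0.0032]] [ 0.561  -0.0824  0.0431  0.0023]
```

```bash
cat >> h.py <<'E'
SY=np.radians(-5.5)
BTN=np.array([0.5161,-0.3914,0.103])
HX=np.array([np.cos(SY),np.sin(SY),0]);HY=np.array([-np.sin(SY),np.cos(SY),0])
HINGE=np.r_[(BTN+0.012*HX+0.066*HY)[:2],0.060]
def bar(q): return HINGE+0.075*np.sin(.25-q)*HX+np.array([0,0,0.075*np.cos(.25-q)])
PLATE=np.array([0.561,-0.0823,0.048]);PYAW=np.radians(10.0)
E
python3 - <<'E'
from h import *
import pickle;s,t=pickle.load(open("c0.pkl","rb"))
for n,c,o,sh in (("s",s,(105,160),(55,65)),("t",t,(412,215),(55,70))):
    im=cv2.cvtColor(c["image"],cv2.COLOR_RGB2BGR)[o[1]:o[1]+sh[0],o[0]:o[0]+sh[1]]
    im=cv2.resize(im,None,fx=9,fy=9,interpolation=cv2.INTER_CUBIC)
    for P,col in ((HINGE,(0,0,255)),(HINGE+.012*HY,(0,0,255)),(HINGE-.012*HY,(0,0,255)),(bar(0)+.013*HY,(0,255,0)),(bar(0)-.013*HY,(0,255,0)),(bar(1.6),(255,0,255)),(BTN,(255,0,0))):
        p=((proj(c,[P])[0]-o)*9+4).astype(int);cv2.circle(im,tuple(int(v) for v in p),4,col,-1)
    cv2.imwrite(f"pics/chk_{n}.png",im)
E
python3 -c "
import cv2,numpy as np
a=cv2.imread('pics/chk_s.png');b=cv2.imread('pics/chk_t.png');b=cv2.resize(b,None,fx=.9,fy=.9);a=cv2.resize(a,None,fx=.38/.55,fy=.38/.55);b=cv2.resize(b,None,fx=.68,fy=.68)
o=np.zeros((max(a.shape[0],b.shape[0]),a.shape[1]+b.shape[1],3),np.uint8);o[:a.shape[0],:a.shape[1]]=a;o[:b.shape[0],a.shape[1]:]=b;cv2.imwrite('pics/chk.png',o);print(o.shape)"
```

```text
(342, 790, 3)
```

View pics/chk.png

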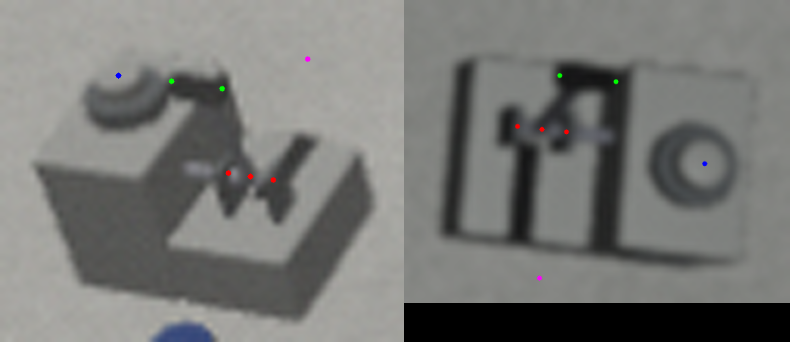

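```bash
cat >> h.py <<'E'
def down(u,tilt=0.0):
    """rotvec of tool pointing down with jaw dir u (horizontal); tilt rotates about jaw axis"""
    y=np.r_[np.asarray(u,float)[:2],0];y/=np.linalg.norm(y);x=np.array([0,0,-1.])
    M=np.c_[x,y,np.cross(x,y)]
    return (R.from_rotvec(y*tilt)*R.from_matrix(M)).as_rotvec()
E
python3 - <<'E'
from h import *
from rig import manip
print(R.from_rotvec(manip.get_ee_rot()).as_matrix())
for u in (HY,-HY):
    o=down(u);print(u,manip.solve_ik(np.r_[BTN[:2],0.25],o),manip.solve_ik(np.r_[BTN[:2],0.125],o),manip.solve_ik(bar(1.6)+[0,0,.003],o),manip.solve_ik(bar(0)+[0,0,.003],o))
E
```

```text
[[-0.0003  0.2443  0.9697]
 [-0.0009  0.9697 -0.2443]
 [-1.     -0.0009 -0.    ]]
[0.0958 0.9954 0.    ] [-0.6672  0.4598  1.5792 -0.      1.1025 -2.142 ] [-0.6672  0.6126  1.6504 -0.      0.8787 -2.142 ] [-0.6272  0.5868  1.8631 -0.      0.6917 -2.102 ] [-0.5548  0.5924  1.6575 -0.      0.8917 -2.0296]
[-0.0958 -0.9954 -0.    ] [-0.6672  0.4598  1.5792  0.      1.1025  0.9996] [-0.6672  0.6126  1.6504  0.      0.8787  0.9996] [-0.6272  0.5868  1.8631 -0.      0.6917  1.0396] [-0.5548  0.5924  1.6575  0.      0.8917  1.112 ]
```

```bash
python3 - <<'E'
from h import *
from rig import manip
o=down(-HY)
t0=manip.get_time()
manip.move_to(np.r_[BTN[:2],0.25],o)
manip.command_gripper(0.0,20)
print(manip.get_time()-t0,manip.get_position(),manip.get_width(),manip.get_contact_force())
manip.servo_line(np.r_[BTN[:2],0.133],rate=0.1)
print(manip.get_time()-t0,manip.get_position(),manip.get_contact_force())
save(manip.camera("scene"),"s1",(80,100,220,220),5.5)
E
```

```text
4.4582999999999995 [ 0.5161 -0.3914  0.25  ] -8.03285125818268e-05 [ 0.4823  0.3649 -0.0574]
5.7749999999999995 [ 0.5165 -0.3917  0.1338] [ 0.6333 -0.6664  0.5065]
```

View pics/s1.png

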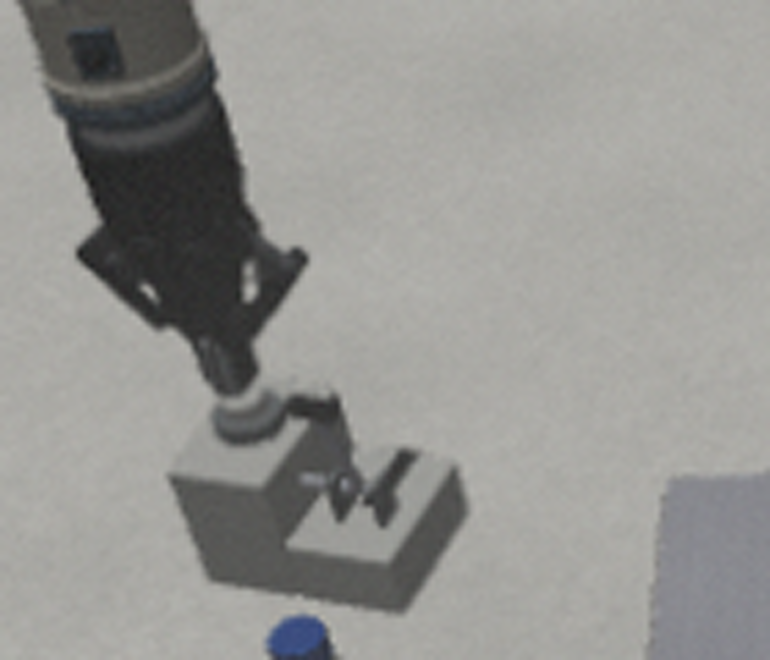

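```bash
python3 - <<'E'
from h import *
from rig import manip
z=0.131;b=manip.get_contact_force()[2];first=None
while z>0.112:
    manip.servo_line(np.r_[BTN[:2],z],rate=0.04)
    f=manip.get_contact_force()[2]-b;p=manip.get_position()[2]
    print(round(z,4),round(p,4),round(f,2))
    if f>8: break
    z-=0.001
manip.hold(1.2)
print(manip.get_position(),manip.get_contact_force(),manip.get_time())
save(manip.camera("scene"),"s2",(80,100,220,220),5.5)
E
```

```text
0.131 0.1311 -0.07
0.13 0.13 -0.11
0.129 0.1291 2.08
0.128 0.1281 2.52
0.127 0.1271 2.94
0.126 0.1261 3.72
0.125 0.1251 4.09
0.124 0.1241 4.67
0.123 0.1231 5.28
0.122 0.123 10.98
[ 0.5163 -0.3915  0.123 ] [-2.2195  0.1638 11.5277] 9.725
```

View pics/s2.png

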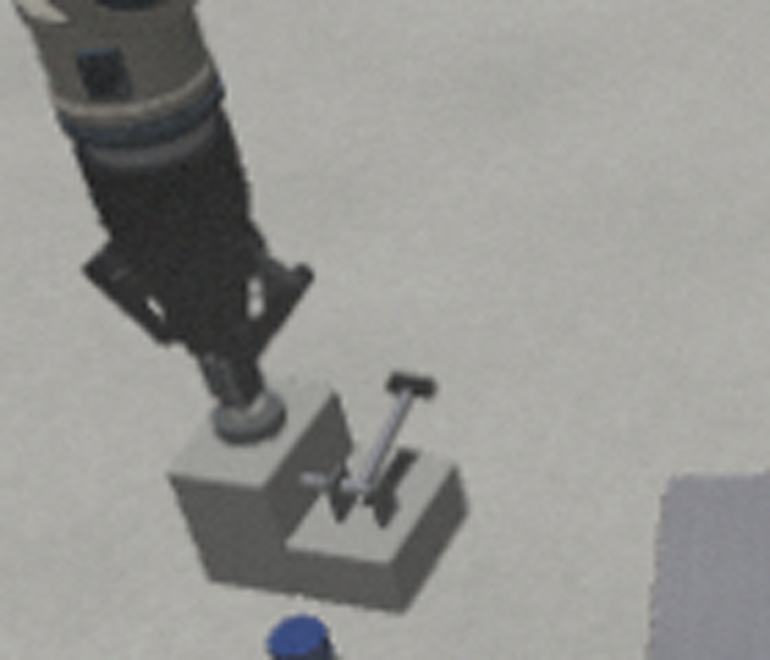

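```bash
python3 - <<'E'
from h import *
from rig import manip
manip.servo_line(np.r_[BTN[:2],0.22],rate=0.15)
manip.servo_line(np.r_[(bar(1.6)-0.09*HX)[:2],0.22],rate=0.2)
manip.command_gripper(0.045)
s=manip.camera("scene");t=manip.camera("top");print(manip.get_time())
for n,c,o in (("s",s,(105,150)),("t",t,(412,215))):
    im=cv2.cvtColor(c["image"],cv2.COLOR_RGB2BGR)[o[1]:o[1]+65,o[0]:o[0]+70]
    im=cv2.resize(im,None,fx=8,fy=8,interpolation=cv2.INTER_CUBIC)
    for P,col in ((HINGE,(0,0,255)),(bar(1.6)+.013*HY,(0,255,0)),(bar(1.6)-.013*HY,(0,255,0)),(BTN,(255,0,0))):
        p=((proj(c,[P])[0]-o)*8+4).astype(int);cv2.circle(im,tuple(int(v) for v in p),2,col,-1)
    cv2.imwrite(f"pics/lv_{n}.png",im)
E
```

```text
12.15
```

View pics/lv_s.png

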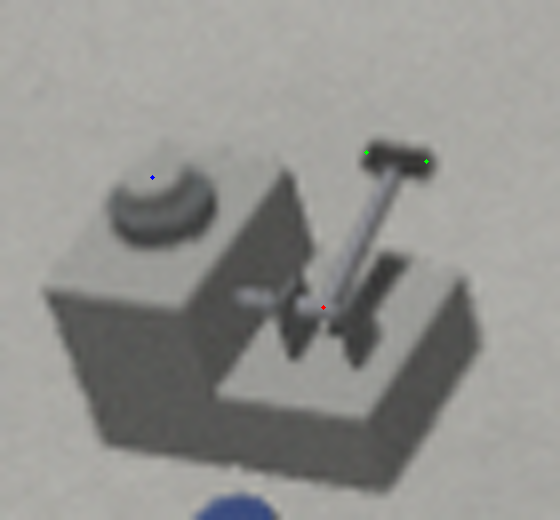

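View pics/lv_t.png

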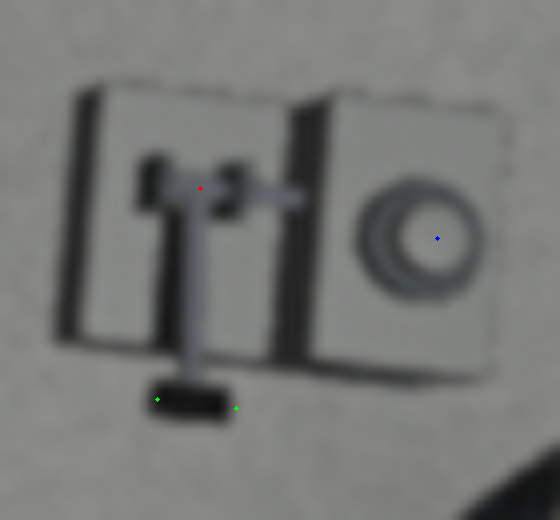

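```bash
python3 - <<'E'
from h import *
from rig import manip
o=down(-HY);off=0.0015*HY+np.array([0,0,0.004])
p=bar(1.6)+off
manip.servo_line(np.r_[p[:2],0.18],rate=0.2)
manip.servo_line(p,rate=0.1)
print(manip.get_position(),p,manip.get_contact_force())
manip.command_gripper(0.015,25)
print("w",manip.get_width(),manip.get_contact_force())
for q in np.linspace(1.6,0.05,12)[1:]:
    manip.servo_line(bar(q)+off,rate=0.12)
    print(round(q,2),manip.get_contact_force(),manip.get_width())
manip.command_gripper(0.045)
manip.hold(0.3)
print(manip.get_contact_force(),manip.get_time())
E
```

```text
[ 0.462  -0.3187  0.081 ] [ 0.4617 -0.3183  0.0804] [-0.1462  0.0178 -0.1076]
w 0.025173348678021477 [0.664  1.2202 4.1986]
1.46 [ 0.8578  0.1555 -2.1874] 0.025314713837023668
1.32 [-0.7551 -2.2009 -1.5816] 0.025216740221958744
1.18 [-2.6873 -2.1677 -0.9894] 0.025368232055341465
1.04 [-3.7126 -2.9239  0.8758] 0.025584053033681203
0.9 [-4.4192 -1.951   1.2349] 0.025119069442111678
0.75 [-4.2153 -2.4822  3.015 ] 0.0252309266018775
0.61 [-3.9875 -4.3913  3.6488] 0.025503085105969783
0.47 [-2.4016 -4.3375  3.4192] 0.025254262057478563
0.33 [-2.1566 -4.4785  5.2448] 0.025251200215538918
0.19 [-2.5528 -4.5972  4.2912] 0.025259621409430236
0.05 [-1.5659 -5.7448  4.9848] 0.02514121012764104
[-0.3866  1.0943  0.4289] 17.6083
```

Gripped at 25 mm (bar is 26), carried round and released. Lift off and check.

```bash
python3 - <<'E'
from h import *
from rig import manip
p=bar(0.05)
manip.servo_line(np.r_[p[:2],0.25],rate=0.15)
manip.move_to(np.array([0.42,-0.05,0.30]),down(-HY))
s=manip.camera("scene");t=manip.camera("top");print(manip.get_time())
import pickle;pickle.dump((s,t),open("c1.pkl","wb"))
a=cv2.cvtColor(s["image"],cv2.COLOR_RGB2BGR)[150:215,100:170];b=cv2.cvtColor(t["image"],cv2.COLOR_RGB2BGR)[210:275,412:482]
cv2.imwrite("pics/up.png",cv2.resize(np.hstack([a,b]),None,fx=5.6,fy=5.6,interpolation=cv2.INTER_CUBIC))
for r in ingots(t): print(r["c"],r["yaw"],r["dims"],r["contrast"])
save(t,"t3")
E
```

```text
19.7917
[0.4601 0.1803] -0.11128165088756083 [45.08209228515625, 109.96996307373047] [np.float64(112.0), np.float64(63.77777777777778)]
[0.5874 0.1741] -0.1687024666249225 [44.771453857421875, 111.37581634521484] [np.float64(112.0), np.float64(65.77777777777777)]
[0.5894 0.2848] 0.13026728468684337 [45.233116149902344, 112.17859649658203] [np.float64(65.55555555555556), np.float64(111.44444444444444)]
[0.5949 0.4059] 0.002294621207104304 [45.333740234375, 110.33606719970703] [np.float64(66.22222222222223), np.float64(112.0)]
```

View pics/up.png

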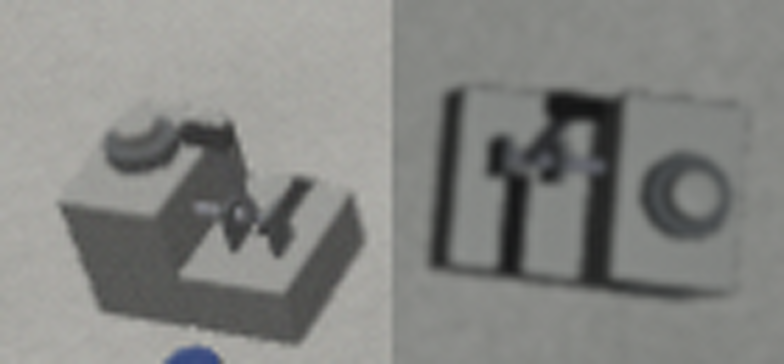

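View pics/t3.png

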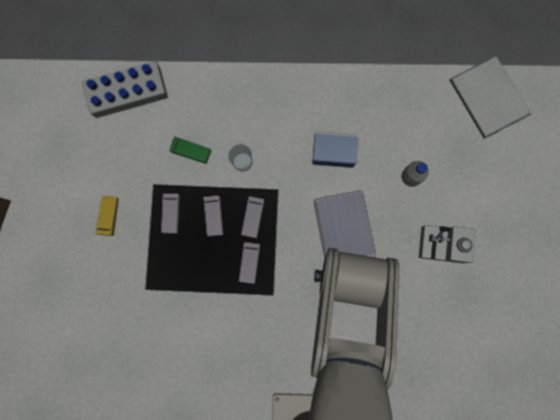

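```bash
cat >> h.py <<'E'
from rig import manip
LOOK=[1.305,0.423,1.63,0,1.089,-0.019]
ALPHA=0.0909
def Ring(yaw,tilt=0.0):
    """ingot rotation: x to thick end at yaw, tilted so that x-end goes DOWN by tilt (rot about y by +tilt)"""
    return R.from_euler("z",yaw)*R.from_euler("y",tilt)
def tool_from_ing(Ri,sg):
    M=Ri.as_matrix();x=-M[:,2];y=sg*M[:,1]
    return R.from_matrix(np.c_[x,y,np.cross(x,y)]).as_rotvec()
def place_pose(k,off=(0,0),g=0.0245,lift=0.0):
    """k 0..5: returns tcp pos fn, Ri"""
    pair,up=divmod(k,2)
    yaw=PYAW+(np.pi/2 if pair%2 else 0)+(np.pi if up else 0)
    # thin end of upper lies over thick end of lower (high) -> its thick end (+x) goes down: tilt +ALPHA
    Ri=Ring(yaw,ALPHA if up else 0.0)
    n=Ri.as_matrix()[:,2]
    base=PLATE+np.array([0,0,0.05*pair+(0.025 if up else 0)])
    base[:2]+=np.asarray(off)-n[:2]*0.0125
    return base+n*(g+lift),Ri,n
E
python3 - <<'E'
from h import *
I=[((.4601,.1802),-.108),((.5874,.1742),-.17),((.5893,.2848),.128),((.5949,.4059),.003)]
for k in range(4):
  for j,(c,y) in enumerate(I):
    for sg in (1,-1):
        a=manip.solve_ik(np.r_[c,.0275],tool_from_ing(Ring(y),sg));p,Ri,n=place_pose(k)
        b=manip.solve_ik(p,tool_from_ing(Ri,sg));b2=manip.solve_ik(p+[0,0,.12],tool_from_ing(Ri,sg))
        print(k,j,sg,None if a is None else a[[0,5]],None if b is None else b[[0,3,4,5]],b2 is not None)
E
```

```text
0 0 1 [ 0.3492 -1.1136] [-0.1667  0.      0.6857 -1.912 ] True
0 0 -1 [0.3492 2.028 ] [-0.1667 -0.      0.6857  1.2296] True
0 1 1 [ 0.2689 -1.1319] [-0.1667  0.      0.6857 -1.912 ] True
0 1 -1 [0.2689 2.0097] [-0.1667 -0.      0.6857  1.2296] True
0 2 1 [ 0.432  -1.2668] [-0.1667  0.      0.6857 -1.912 ] True
0 2 -1 [0.432  1.8748] [-0.1667 -0.      0.6857  1.2296] True
0 3 1 [ 0.5822 -0.9916] [-0.1667  0.      0.6857 -1.912 ] True
0 3 -1 [0.5822 2.15  ] [-0.1667 -0.      0.6857  1.2296] True
1 0 1 [ 0.3492 -1.1136] [-0.183   0.055   0.616   1.1697] True
1 0 -1 [0.3492 2.028 ] [-0.183   0.055   0.616  -1.9719] True
1 1 1 [ 0.2689 -1.1319] [-0.183   0.055   0.616   1.1697] True
1 1 -1 [0.2689 2.0097] [-0.183   0.055   0.616  -1.9719] True
1 2 1 [ 0.432  -1.2668] [-0.183   0.055   0.616   1.1697] True
1 2 -1 [0.432  1.8748] [-0.183   0.055   0.616  -1.9719] True
1 3 1 [ 0.5822 -0.9916] [-0.183   0.055   0.616   1.1697] True
1 3 -1 [0.5822 2.15  ] [-0.183   0.055   0.616  -1.9719] True
2 0 1 [ 0.3492 -1.1136] None False
2 0 -1 [0.3492 2.028 ] [-0.1667 -0.      0.7806 -0.3412] True
2 1 1 [ 0.2689 -1.1319] None False
2 1 -1 [0.2689 2.0097] [-0.1667 -0.      0.7806 -0.3412] True
2 2 1 [ 0.432  -1.2668] None False
2 2 -1 [0.432  1.8748] [-0.1667 -0.      0.7806 -0.3412] True
2 3 1 [ 0.5822 -0.9916] None False
2 3 -1 [0.5822 2.15  ] [-0.1667 -0.      0.7806 -0.3412] True
3 0 1 [ 0.3492 -1.1136] [-0.2099  0.11    0.8735 -0.4567] True
3 0 -1 [0.3492 2.028 ] None False
3 1 1 [ 0.2689 -1.1319] [-0.2099  0.11    0.8735 -0.4567] True
3 1 -1 [0.2689 2.0097] None False
3 2 1 [ 0.432  -1.2668] [-0.2099  0.11    0.8735 -0.4567] True
3 2 -1 [0.432  1.8748] None False
3 3 1 [ 0.5822 -0.9916] [-0.2099  0.11    0.8735 -0.4567] True
3 3 -1 [0.5822 2.15  ] None False
```

```bash
cat >> h.py <<'E'
def pick(c,yaw,sg,zbase=0.003,g=0.0245,grip=40):
    o=tool_from_ing(Ring(yaw),sg);p=np.r_[c,zbase+g]
    manip.move_to(p+[0,0,0.10],o); manip.command_gripper(0.068)
    manip.servo_line(p+[0,0,0.02],rate=0.15); manip.servo_line(p,rate=0.06)
    f=manip.get_contact_force()
    manip.command_gripper(0.03,grip);w=manip.get_width()
    manip.servo_line(p+[0,0,0.12],rate=0.15);manip.hold(0.2)
    print("pick",manip.get_time(),"f",f,"w",w,"held",manip.get_width(),manip.get_contact_force())
def place(k,sg,off=(0,0),zadj=0.0):
    p,Ri,n=place_pose(k,off);p=p+[0,0,zadj];o=tool_from_ing(Ri,sg)
    manip.move_to(p+n*0.10,o)
    manip.servo_line(p+n*0.015,rate=0.15);manip.hold(0.3)
    b=manip.get_contact_force()[2]
    manip.servo_line(p+n*0.003,rate=0.05)
    for d in np.arange(0.0025,-0.0041,-0.0005):
        manip.servo_line(p+n*d,rate=0.02);f=manip.get_contact_force()[2]-b
        if f>3.0: break
    print("contact at",d,"f",f,"pos",manip.get_position()-p)
    manip.command_gripper(0.060);
    manip.servo_line(p+n*0.10,rate=0.12)
    print("placed",manip.get_time(),manip.get_width())
E
python3 - <<'E'
from h import *
manip.move_to(np.array([0.46,0.18,0.25]),tool_from_ing(Ring(-.108),1))
pick((.4601,.1802),-.108,1)
E
```

```text
pick 25.6083 f [-0.5932  0.063  -0.3398] w 0.043464263334923356 held 0.043171485679317355 [-0.4241  0.0625 -3.2356]
```

```bash
python3 - <<'E'
from h import *
place(0,1)
manip.move_to(np.array([0.40,0.15,0.30]),tool_from_ing(Ring(-.108),1))
s=manip.camera("scene");t=manip.camera("top")
import pickle;pickle.dump((s,t),open("c2.pkl","wb"))
a=cv2.cvtColor(s["image"],cv2.COLOR_RGB2BGR)[160:250,180:270];b=cv2.cvtColor(t["image"],cv2.COLOR_RGB2BGR)[180:270,300:390]
cv2.imwrite("pics/p1.png",cv2.resize(np.hstack([a,b]),None,fx=4.4,fy=4.4,interpolation=cv2.INTER_CUBIC))
save(t,"t4")
E
```

```text
contact at 0.0 f 6.609586362682945 pos [-0.      0.      0.0004]
placed 30.9 0.059935024787112094
```

View pics/p1.png

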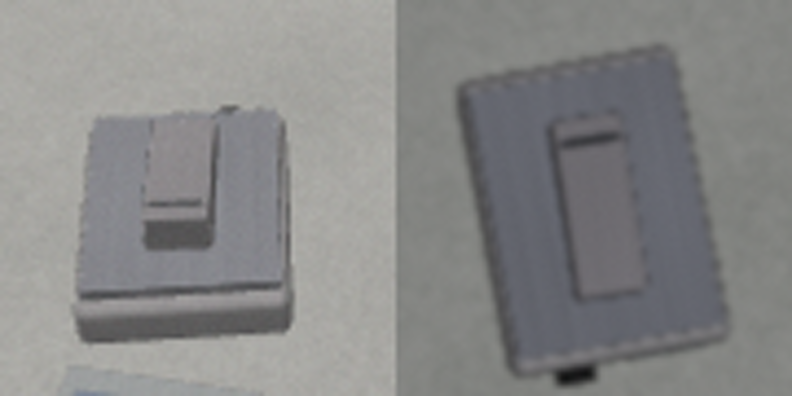

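View pics/t4.png

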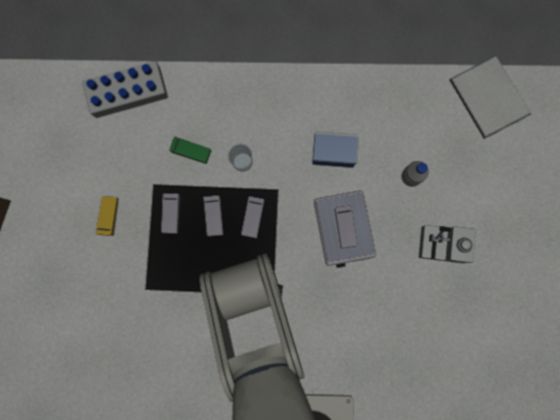

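```bash
cat >> h.py <<'E'
def see(name=None,dx=0):
    s=manip.camera("scene");t=manip.camera("top")
    L=ingots(t)
    for r in L: print("mat ingot px",r["px"].round(0),"c",r["c"],"yaw",round(r["yaw"],3),np.round(r["dims"],1),np.round(r["contrast"]))
    if name:
        a=cv2.cvtColor(s["image"],cv2.COLOR_RGB2BGR)[150:240,180:270];b=cv2.cvtColor(t["image"],cv2.COLOR_RGB2BGR)[180:270,300:390]
        cv2.imwrite(f"pics/{name}.png",cv2.resize(np.hstack([a,b]),None,fx=4.4,fy=4.4,interpolation=cv2.INTER_CUBIC))
        save(t,name+"_t")
    return s,t,L
E
python3 - <<'E'
from h import *
import pickle;s,t=pickle.load(open("c2.pkl","rb"))
q=np.array([(555,118),(620,118),(645,292),(575,300)])/4.4-[90,0]+[300,180]-.4
P=np.array([onplane(t,[x],z)[0] for x,z in zip(q,(.078,.078,.068,.068))]);m=P.mean(0);print(P,m,m-PLATE)
d=(P[0]+P[1]-P[2]-P[3])/2;print(np.degrees(np.arctan2(d[1],d[0])),np.linalg.norm(d))
s,t,L=see()
r=min(L,key=lambda r:np.hypot(*(r["c"]-[.5874,.1742])))
pick(r["c"],r["yaw"],1)
place(1,1)
manip.move_to(np.array([0.42,0.25,0.25]),tool_from_ing(Ring(.1),1))
s,t,L=see("p2")
E
```

```text
[[ 0.6132 -0.0537  0.078 ]
 [ 0.6139 -0.0933  0.078 ]
 [ 0.5085 -0.11    0.068 ]
 [ 0.5028 -0.0674  0.068 ]] [ 0.5596 -0.0811  0.073 ] [-0.0014  0.0012  0.025 ]
8.019619403837979 0.10942635565977346
mat ingot px [240. 277.] c [0.4305 0.216 ] yaw 1.591 [ 92.8 195.3] [62. 97.]
mat ingot px [252. 217.] c [0.5873 0.1743] yaw -0.172 [ 44.5 111. ] [108.  63.]
mat ingot px [213. 215.] c [0.5891 0.285 ] yaw 0.124 [ 44.9 110.9] [ 63. 108.]
mat ingot px [169. 213.] c [0.5947 0.4059] yaw 0.004 [ 45.2 109.9] [ 64. 108.]
pick 36.1917 f [ 0.8999 -0.3022 -0.3866] w 0.043051480698067385 held 0.04337296568489541 [ 0.066   1.2503 -3.1573]
contact at 0.0 f 8.78522437441298 pos [ 0.     -0.      0.0005]
placed 42.375 0.060219642939059716
mat ingot px [193. 272.] c [0.4511 0.338 ] yaw 1.557 [126.9 225.6] [89. 97.]
mat ingot px [213. 215.] c [0.589  0.2847] yaw 0.13 [ 45.2 111.3] [ 64. 109.]
mat ingot px [169. 213.] c [0.5949 0.406 ] yaw 0.002 [ 45.2 110.3] [ 65. 109.]
```

View pics/p2.png

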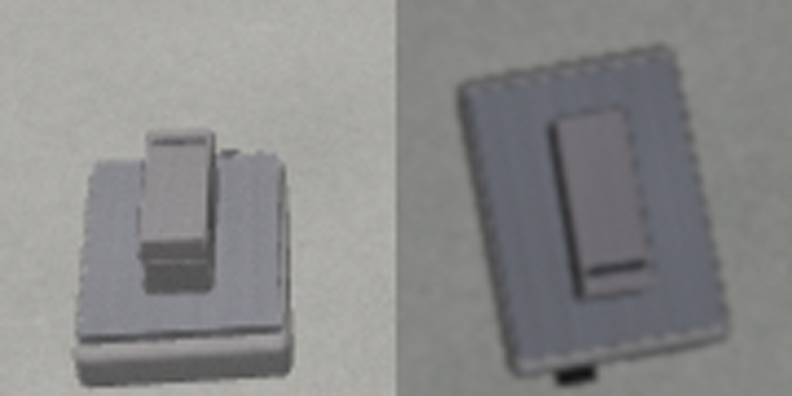

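View pics/p2_t.png

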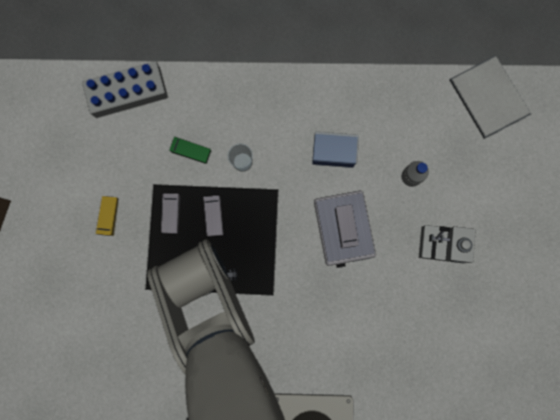

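```bash
python3 - <<'E'
from h import *
pick((0.589,0.2848),.127,-1)
place(2,-1)
manip.move_to(np.array([0.42,0.30,0.25]),tool_from_ing(Ring(.1),1))
s,t,L=see("p3")
E
```

```text
pick 49.9583 f [0.0584 0.2435 0.0033] w 0.043088966053232675 held 0.04330057013508264 [-0.1541 -0.1631 -4.4106]
contact at 0.0 f 9.185352194999743 pos [ 0.0001 -0.      0.0005]
placed 56.075 0.05985961476608087
mat ingot px [173. 269.] c [0.4545 0.3825] yaw -1.584 [132.5 136.6] [107.  56.]
mat ingot px [170. 213.] c [0.5949 0.4059] yaw 0.002 [ 45.3 110.3] [ 66. 112.]
```

View pics/p3.png

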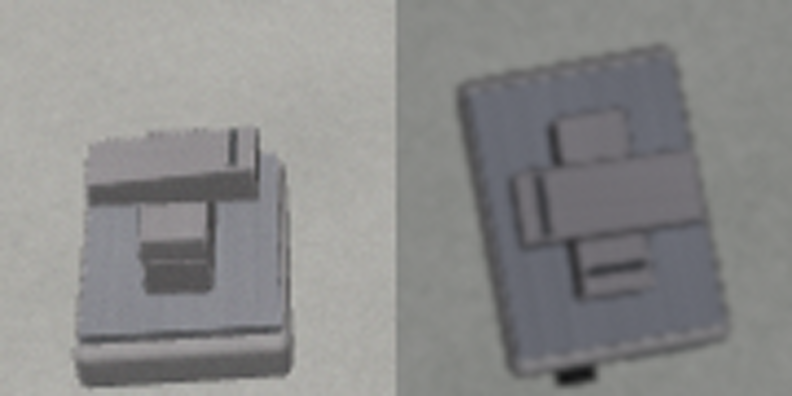

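View pics/p3_t.png

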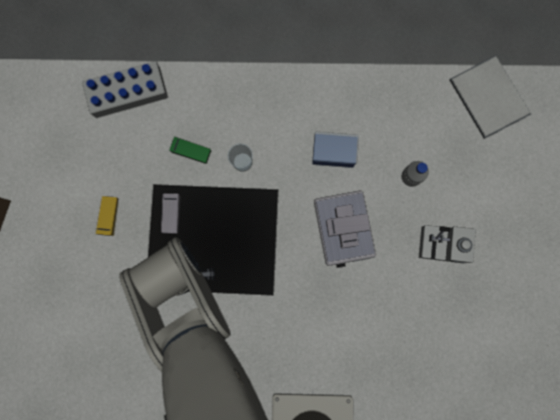

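```bash
python3 - <<'E'
from h import *
t=manip.camera("top")
q=np.array([(514,172),(523,247),(701,222),(690,152)])/4.4-[90,0]+[300,180]-.4
P=np.array([onplane(t,[x],z)[0] for x,z in zip(q,(.128,.128,.118,.118))]);m=P.mean(0);print(m-PLATE,np.hypot(*(m-PLATE)[:2]))
d=(P[0]+P[1]-P[2]-P[3])/2;print(np.degrees(np.arctan2(d[1],d[0])),np.linalg.norm(d))
pick((0.5949,0.4059),.003,1)
place(3,1)
manip.set_joints(LOOK)
s,t,L=see("p4")
save(s,"p4_s")
import pickle;pickle.dump((s,t),open("c4.pkl","wb"))
E
```

```text
[-0.0009  0.0014  0.075 ] 0.0016688365222089611
98.7504896848093 0.10679378642968226
pick 61.5833 f [ 0.1795 -0.0602 -0.0179] w 0.04327360530033014 held 0.04303982780312465 [ 0.6271 -0.2695 -3.3764]
contact at 0.0 f 8.011195390026383 pos [ 0.0001 -0.0001  0.0007]
placed 67.6333 0.05982028103584875
```

View pics/p4.png

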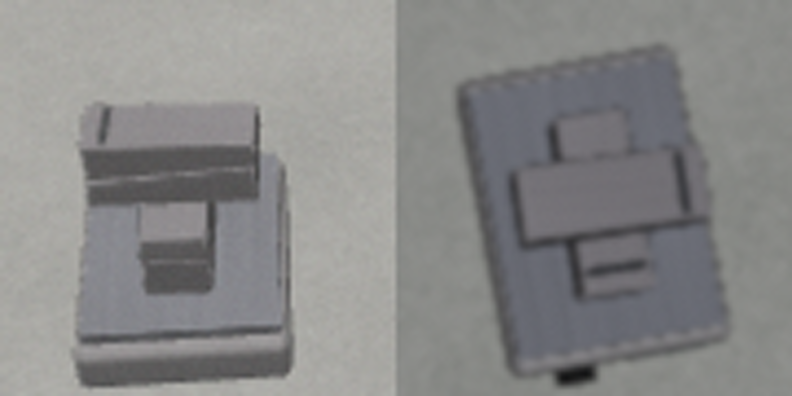

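View pics/p4_t.png

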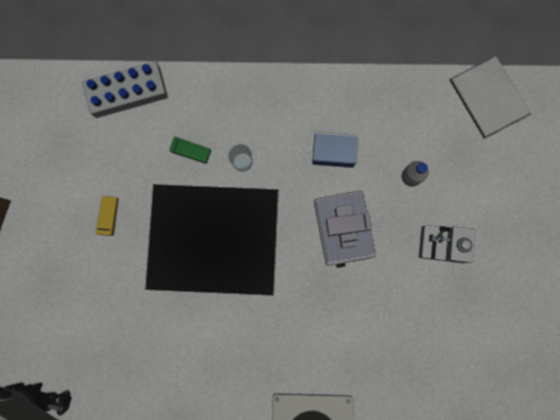

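View pics/p4_s.png

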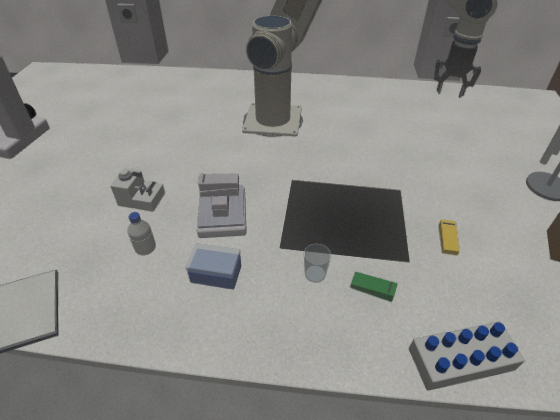

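```bash
python3 - <<'E'
from h import *
import pickle;s,t=pickle.load(open("c4.pkl","rb"))
qt=np.array([(512,172),(523,245),(708,218),(692,148)])/4.4-[90,0]+[300,180]-.4
qs=np.array([(83,150),(100,103),(258,104),(257,146)])/4.4+[180,150]-.4  # scene: near-left, far-left, far-right, near-right
# plate +x = near(bottom) in scene, world -y = left in scene ; top view: up=+x, left=+y
order_t=[2+0,3,0,1]
T=np.array([qt[3],qt[2],qt[1],qt[0]])   # (+x,-y),( -x,-y),(-x,+y),(+x,+y)
P=tri(t,T,s,qs);print(P,P[:,:3].mean(0)-PLATE)
d=(P[0]+P[1]-P[2]-P[3])[:3]/2;print("yaw",np.degrees(np.arctan2(d[1],d[0])),"len",np.linalg.norm(d),"slope",d[2]/np.linalg.norm(d))
P=onplane(t,qt,.148);print(P.mean(0)-PLATE)
manip.hold(25)
s2=manip.camera("scene");t2=manip.camera("top");print(manip.get_time())
for a,b in ((s,s2),(t,t2)):
    D_=cv2.absdiff(a["image"],b["image"]).max(2);D_=cv2.medianBlur(D_,5);print("max diff",D_.max(),(D_>15).sum())
E
```

```text
[[ 0.5887 -0.1294  0.1431  0.0032]
 [ 0.5465 -0.1336  0.1469  0.0058]
 [ 0.53   -0.0303  0.1423  0.0003]
 [ 0.5723 -0.0231  0.1432  0.0005]] [-0.0016  0.0032  0.0959]
yaw -81.07947086428281 len 0.10606651935087842 slope 0.021043124360961597
[-0.002   0.0033  0.1   ]
95.6833
max diff 8 0
max diff 15 0
```

```bash
python3 - <<'E'
from h import *
import pickle;s,t=pickle.load(open("c0.pkl","rb"))
s2=manip.camera("scene");t2=manip.camera("top")
for a,b in ((s,s2),(t,t2)):
    d=cv2.medianBlur(cv2.absdiff(a["image"],b["image"]).max(2),5)
    n,l,st,ce=cv2.connectedComponentsWithStats((d>15).astype(np.uint8))
    for i in range(1,n): print(st[i],ce[i].round(0))
    print('--')
a=cv2.cvtColor(s2["image"],cv2.COLOR_RGB2BGR)[150:215,100:165];b=cv2.cvtColor(s2["image"],cv2.COLOR_RGB2BGR)[165:230,190:255]
cv2.imwrite("pics/fin.png",cv2.resize(np.hstack([a,b]),None,fx=6,fy=6,interpolation=cv2.INTER_CUBIC))
E
```

```text
[437  58   5   4  13] [439.  59.]
[475  64   7   5  23] [478.  66.]
[431  67  16  26 226] [438.  79.]
[459  71  22  26 270] [468.  84.]
[198 174  41  27 914] [218. 185.]
[295 183  25  59 879] [308. 213.]
[212 202  17  15 213] [220. 210.]
[335 214  20  32 521] [344. 230.]
[378 218  19  33 540] [387. 234.]
--
[161 193  19  41 715] [170. 213.]
[203 195  21  42 719] [213. 216.]
[241 196  24  43 710] [252. 217.]
[334 209   5   7  22] [336. 212.]
[346 208   3   2   4] [347. 209.]
[363 216   5  15  56] [365. 223.]
[327 220  21  27 195] [335. 233.]
[357 231   2   2   4] [358. 232.]
[352 239   3   3   9] [353. 240.]
[238 242  22  42 725] [249. 263.]
[  5 381  38   9 169] [ 26. 384.]
[ 49 390  28  27 377] [ 63. 403.]
--
```

View pics/fin.png

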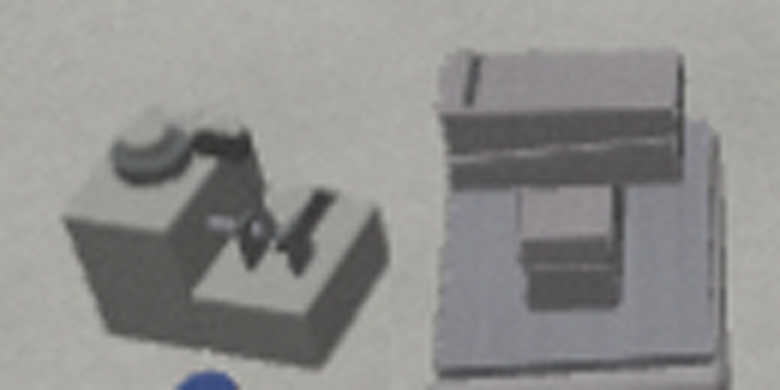

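```bash
python3 -c "
from rig import manip
print(manip.get_time(),manip.get_contact_force(),manip.get_width());print(manip.sign_off())"
```

```text
95.7833 [ 0.21632666  0.10966323 -0.23113498] 0.05992380035961574
the job is handed in; nothing more can be done
None
```

The job is done and handed in at 95.8 s. `sign_off` reports no verdict, so what follows rests on my own checks.

**What I did**
- **Safety switch:** I pressed the test button fully in (about 11 N at the stop) and held it until the picture showed the lever dropped. I then gripped the cross bar by its ends, carried it back up past balance and let go; it stayed up.
- **Stack:** there were four grey ingots on the mat; I left the yellow and green look-alikes alone. I stacked them as one lengthwise pair and one crosswise pair, each upper ingot turned end for end. All four met the surface below within 1 mm of the height planned for them.

**Last checks**
- **Switch and bystanders:** comparing the first and last pictures, only the ingots and the gripper had changed. The lever is up and the button out, and the bottle, box and beaker have not moved.
- **Stack position:** the first ingot was 2 mm from the plate's middle, the third 2 mm and the fourth 4 mm. The second I judged only by eye. Measured directions were within about 2° of the plate's axes.
- **Knock:** I saw no ingot shift at any point, and nothing moved during a final 25 s wait. The robot is clear of everything.

**Checks that disagreed**
- **Heights:** triangulating with the scene camera gave heights about 4–5 mm low (plate 43 mm instead of 48 mm). Touching down confirmed 48 mm.
- **Levelness:** the top ingot's slope measured 0.02 rad, which is within the noise of reading its corners, and its seam looks flush. I did not confirm that it is level any more closely than that.

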